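# Change the citrus press over from lemons to oranges and try its start switch

### The arm

A 6-joint arm with a two-finger parallel gripper is mounted at the origin on a cart in front of the work surface, level with it; the furniture and walls round the work are solid. World frame = base frame: x ahead of the robot, y to its left, z up, the work surface at z = 0. Lengths are in m, angles in rad, forces in N, time in s.
With the tool pointing down it reaches from about 0.375 to 0.75 m from the base axis. Payload 9 kg.
Tool frame: the origin (TCP) lies on the centre line of the jaws, within the pads' length; the fingertips stand 14 mm ahead of it and the grasp point (between the pads) lies 5 mm behind it; z points along the fingers, y is the line along which they close (so a half turn about z gives the same grasp; the last joint's range is limited). The gripper opens to 85 mm and grips with 20 to 120 N. Pads are 22 mm wide; open, the fingers measure 114 mm over their backs; the gripper's body (76 mm by 85 mm) begins 54 mm behind the grasp point. The pads swing forward as they close: fully open they stand 13 mm farther back than shut.
Start: joints at [1.107, 0.104, 0.097, 1.564, 0, 1.353], TCP at [0.146, 0.582, 0.245] pointing down, gripper open.
Joint ranges: [-2.99, 2.99], [-0.84, 1.86], [-1.1, 1.16], [-1.84, 2.11], [-1.51, 1.56], [-3.14, 3.14]. Speed limits (rad/s): [2.22, 2.22, 2.57, 3.14, 3.14, 3.14].

### API

Orientations are given as a unit quaternion [x, y, z, w].
In Python, from rig import sensors, capture, camera_info, job gives the robot as it stands. The module is installed in compiled form; this text tells all that it offers.
- The arm moves only by the tool servo_tool, never from a script. Its argument "plan" is a list that holds one entry, the list of rows, each a list of 5 numbers: the shift along the tool's x, y, z normalised to -1 to 1, where 1 is 20 mm, then the turn about the tool's z normalised to -1 to 1, where 1 is 4 degrees, then the opening, from -1 (shut) to 1 (fully open). A call has 1 to 12 rows; each row shifts and turns the commanded pose from where the row before left it, along the tool's axes as they then stand; what a row does not reach is not made up. A row lasts 1/12 s, in which the tool goes at most 41.7 mm and 7.16 degrees, less where a joint would pass 70% of its speed; a pose out of reach is approached as far as the arm can. A call with a number of a shift or a turn outside -1 to 1 is refused whole. A call with a gripper value outside its range is refused whole. The fingers move at their own pace and stop on an object; the grip force is fixed at half the most. Time passes only in rows, so rows that do not move let the fingers close. It gives the time, the measured TCP pose, the force, the opening and the grip force at its end, in the units of the state.
- sensors.read_state(): the state, without advancing time (a new reading comes with each control period).
- capture(name): name is "scene" or "side" or "wrist"; returns (picture, depth): 420x560x3 uint8, red, green, blue; 420x560 float32, m along the optical axis (not along the pixel's ray), 0 where there is no reading.
- camera_info(name): a dict with "fov_y" (degrees; the focal length in pixels is half the picture's height over the tangent of half this angle, whatever the lens; pixels are square), "cx", "cy" (the principal point, pixels), "xyz" and "attitude" of the camera in the world. Camera axes: x right, y down, z forward; pixel columns grow to the right and rows downward; lengths in m; the calibration is good to about 2 mm. A picture is of the moment at which its call begins: read the wrist's pose just before it. camera_info takes no time and is no camera call; for the wrist camera it gives the pose at the moment of the call.
- job.sign_off(): hands the job in; it is judged then, once.
The state is a dict: "clock": time; "joint_positions": joint angles; "qvel": joint speeds; "effort": joint torques, N m; "tool_pos": TCP position; "ee_rot": TCP orientation; "wrist_force": force on the tool from outside, world axes, zero at the start; "ft_torque": the same for the moment, N m; "finger_gap": finger opening in m; "grasp_force": force on a finger pad.
Only numpy, scipy, OpenCV 4.12 (cv2) and the standard library are available. Lean on these libraries where they do the work, as an engineer would, in place of code of your own. Each camera call takes 0.05 s, during which the arm holds its last target. There are 200 camera calls.

### The job

Change the unplugged citrus press over from lemons to oranges: take the small lemon reamer off its drive and stand it upright on the steel tray, then put the large orange reamer from the tray on the drive, turning it until its socket meshes with the splines and it slides fully home. Then press the reamer down as far as the start switch goes and finish still gripping it and holding it pressed down, so that I can check underneath that the switch has closed. Leave the glass and the oranges where they are.

Things in the scene. Friction and masses are not known exactly. Their poses are not given: they have to be found in the camera images.
- small_reamer: Lemon reamer, white plastic, loose, 70 g, 48 mm high: skirt 56 mm across, 5 mm thick; straight round collar 40 mm across, 7 to 22 mm above the underside (grip it there, fingertips just above the skirt); fluted dome. Origin: centre of the underside, z up. Starts meshed on the drive, underside 115 mm above the counter; it simply lifts off and is clear of the drive after 25 mm.
- large_reamer: Orange reamer, white plastic, loose, 110 g, 60 mm high: skirt 66 mm across, 5 mm thick; straight round collar 52 mm across, 7 to 22 mm up (grip it there); fluted dome. Under it a hidden cross-shaped socket, slots 8 mm wide along its own x and y, 3 to 28 mm above the underside: fits every quarter turn. Origin: centre of the underside, z up. Starts upright on the tray, at any turn.
- drive: Upright steel spindle of the press. Origin: centre of the top of its flange (28 mm across), 118 mm above the counter when up. On the flange a cross-shaped spline, bars 22 mm long, 6 wide, 16 high along its own x and y; on that a tapered round pin 8.8 mm across, 9 high. Starts square with the press; turns stiffly (0.2 N m). A reamer is home with its underside 3 mm below this origin.
- start_switch (a joint): The press-to-start switch under the drive: how far the drive, with the reamer on it, has been pushed down, 0 to 0.007 m. A spring holds it up: it gives from 7 N and is fully down at 12 N; let go, it comes up again.
- juicer: Citrus press, steel, fixed, 160 mm across: base with a rocker, shallow bowl round the drive (inside about 146 mm across, rim 125 mm and strainer plate 104 mm above the counter), spout toward its own -x. Origin: centre of the underside, on the drive's axis; z up.
- tray: Fixed flat steel tray, 170 mm along its own x, 220 mm along its own y, floor 3 mm above the counter, rim 16 mm high. Origin: centre of its underside. The large reamer stands on its +y half; the -y half is free.
- glass: Glass tumbler, 79 mm across and 87 mm high, loose, standing on the counter under the spout. Origin: centre of its underside.
- orange_a: One of two oranges, 80 mm, loose, standing behind the work (the left one as the robot sees it). Origin: centre of its underside.
- orange_b: One of two oranges, 80 mm, loose, standing behind the work (the right one). Origin: centre of its underside.

How it is judged:
By the outcome, as a careful person would: the job done as asked, in the order asked, and still so for the second after the job is handed in, while the arm keeps its last pose, push and grip.
It also fails if it takes over 58 s, if anything falls off the work surface, if the arm or the gripper's body presses on something with over 40 N, if the wrist force passes 120 N, or if a joint passes its speed limit or range.

## Working session

There is one attempt and no reset: what is moved stays moved. The work goes in short steps, Python scripts to look and compute and a tool call to move; the robot and the scene stay as the last step left them, time stands still between calls to the robot, and variables do not carry over. Pictures are saved under pics/ and viewed, at most 10 in all, crops included, and the job is handed in when it is done.

Besides the shell and the picture viewer there is one more tool, called after "Request:" by a JSON object that holds its "fn" and its "kwargs". servo_tool: Moves the arm, as the interface text tells. Scaled input: -1 to 1 covers 20 mm each way for a shift and 4 degrees each way for a turn. Its arguments: {"type":"object","properties":{"plan":{"type":"array","items":{"type":"array","items":{"type":"array","items":{"type":"number","minimum":-1,"maximum":1}}}}},"required":["plan"]}

```bash
mkdir -p pics
cat > h.py <<'E'
import numpy as np, cv2
from rig import sensors, capture, camera_info, job
from scipy.spatial.transform import Rotation as R
def cam(n):
    c=camera_info(n); f=210/np.tan(np.radians(c["fov_y"])/2)
    a=np.array(c["attitude"]); Rm=R.from_quat(a).as_matrix() if a.size==4 else a.reshape(3,3)
    return f,c["cx"],c["cy"],np.array(c["xyz"]),Rm
def cloud(d,C):
    f,cx,cy,p,Rm=C; v,u=np.mgrid[:d.shape[0],:d.shape[1]]
    P=np.stack([(u-cx)/f*d,(v-cy)/f*d,d],-1)@Rm.T+p
    P[d<=0]=np.nan; return P
def ray(u,v,z,C):
    f,cx,cy,p,Rm=C; r=Rm@np.array([(u-cx)/f,(v-cy)/f,1]); return p+r*(z-p[2])/r[2]
def snap(n):
    C=cam(n); im,d=capture(n); return im,d,C
E
python3 - <<'E'
from h import *
s=sensors.read_state(); print({k:np.round(v,3) for k,v in s.items()})
for n in("scene","side"):
    print(camera_info(n)); im,d,C=snap(n); np.savez(n,im=im,d=d)
    cv2.imwrite(f"pics/{n}0.png",im[:,:,::-1])
    print(n,(d>0).mean())
print(camera_info("wrist"))
E
```

```text
{'clock': np.float64(0.0), 'joint_positions': array([ 1.107,  0.105,  0.096,  1.564, -0.   ,  1.353]), 'qvel': array([ 0.001, -0.001, -0.001,  0.001,  0.001,  0.   ]), 'effort': array([ 1.0000e-03, -5.5692e+01,  5.0365e+01,  1.7000e-02, -0.0000e+00,
        0.0000e+00]), 'tool_pos': array([0.146, 0.582, 0.245]), 'ee_rot': array([ 0.123,  0.992, -0.001, -0.   ]), 'wrist_force': array([-1.252, -0.437, -0.21 ]), 'ft_torque': array([ 0.036, -0.038,  0.053]), 'grasp_force': np.float64(0.0), 'finger_gap': np.float64(0.085)}
{'fov_y': 56.577241248020144, 'cx': 274.7524742490161, 'cy': 205.618605439792, 'xyz': array([ 0.18300829, -0.5827827 ,  0.62399214]), 'attitude': array([ 0.85500141, -0.26051405,  0.1405183 , -0.42586339])}
scene 0.9881079931972789
{'fov_y': 53.44565376278884, 'cx': 281.905932236254, 'cy': 211.14558492148606, 'xyz': array([ 0.40594981, -0.56208841,  0.75831069]), 'attitude': array([ 0.92432027, -0.14732077,  0.05362706, -0.34792637])}
side 0.994672619047619
{'fov_y': 62.69862566841279, 'cx': 281.49617607656154, 'cy': 208.97109643708933, 'xyz': array([0.06606423, 0.6022368 , 0.37329984]), 'attitude': array([0.77794359, 0.60733047, 0.0986779 , 0.12734265])}
```

View pics/scene0.png

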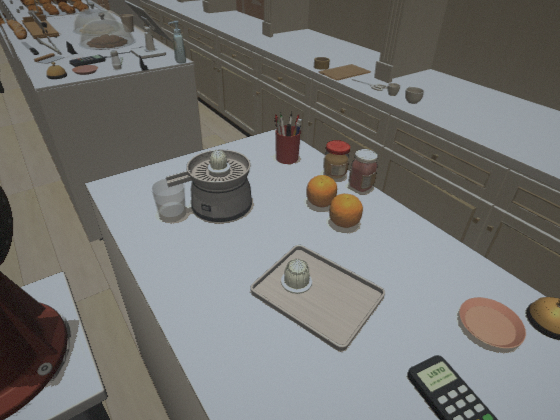

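View pics/side0.png

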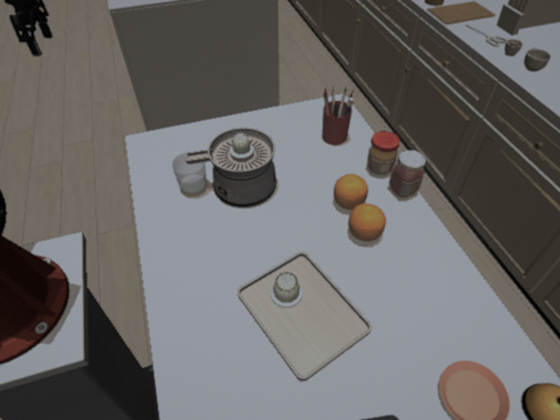

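The scene view has the press at (220,185) with the lemon reamer at (218,160), and the tray at (317,295) with the orange reamer at (297,275). The side view has the press at (243,170) and the reamer on the tray at (287,288).

Run:
```python
from h import *
for n,bj,bt in(("scene",(180,140,260,225),(245,240,390,350)),("side",(200,120,280,210),(230,245,375,385))):
    z=np.load(n+".npz"); im,d=z["im"],z["d"]; C=cam(n); P=cloud(d,C)
    hsv=cv2.cvtColor(im,cv2.COLOR_RGB2HSV)
    def sub(b): return P[b[1]:b[3],b[0]:b[2]].reshape(-1,3)
    J=sub(bj); T=sub(bt)
    print(n,"counter z",np.nanmedian(P[300:340,200:230,2] if n=="scene" else P[320:360,180:210,2]))
    r=J[(J[:,2]>.118)&(J[:,2]<.135)]; 
    (c,_),rad=[(x) for x in [cv2.minEnclosingCircle(r[:,:2].astype(np.float32))]][0],0
    print(" rim circ",cv2.minEnclosingCircle(r[:,:2].astype(np.float32)))
    t=J[J[:,2]>.15]; print(" small top z",np.nanmax(J[:,2]),"c",t[:,:2].mean(0),len(t))
    t=T[T[:,2]>.04]; print(" large top",np.nanmax(T[:,2]),t[:,:2].mean(0),cv2.minEnclosingCircle(t[:,:2].astype(np.float32)))
    t=T[T[:,2]>.010]; 
    print(" tray rect",cv2.minAreaRect(t[:,:2].astype(np.float32)),cv2.boxPoints(cv2.minAreaRect(t[:,:2].astype(np.float32))).round(3).tolist())
    f=T[(T[:,2]<.012)]; print(" tray floor z", np.nanmedian(f[:,2]))
    for nm,b in(("glass",(150,175,190,222) if n=="scene" else (172,150,208,196)),):
        q=sub(b); q=q[q[:,2]>.03]; print(nm,q.mean(0).round(3),q.max(0).round(3))
    m=((hsv[...,0]>5)&(hsv[...,0]<22)&(hsv[...,1]>160)).astype(np.uint8)
    k,l,st,ce=cv2.connectedComponentsWithStats(m)
    for i in range(1,k):
        if st[i,4]>300: print(" orange?",ce[i].round(0),np.nanmedian(P[l==i],0).round(3),np.nanmax(P[l==i],0).round(3))
```

```text
scene counter z 0.00010074579840863018
 rim circ ((0.5497949123382568, 0.1817564070224762), 0.08074537664651871)
 small top z 0.16439920723558993 c [0.54600517 0.17753092] 99
 large top 0.06577085971830532 [ 0.54383394 -0.1534902 ] ((0.5486612319946289, -0.14828939735889435), 0.02364731952548027)
 tray rect ((0.5659629702568054, -0.19548413157463074), (0.17814363539218903, 0.22739605605602264), 16.951356887817383) [[0.4480000138282776, -0.11299999803304672], [0.5139999985694885, -0.33000001311302185], [0.6840000152587891, -0.27799999713897705], [0.6179999709129333, -0.061000000685453415]]
 tray floor z 0.0016405322703418324
glass [0.424 0.208 0.07 ] [0.478 0.256 0.113]
side counter z -0.0008859458433163603
 rim circ ((0.5460038185119629, 0.18409791588783264), 0.08012198656797409)
 small top z 0.1651372543162699 c [0.5445007  0.17798853] 122
 large top 0.064778711746444 [ 0.54480025 -0.15162726] ((0.5453515648841858, -0.14737507700920105), 0.023977922275662422)
 tray rect ((0.5638066530227661, -0.19540537893772125), (0.17664949595928192, 0.22682063281536102), 17.156394958496094) [[0.44600000977516174, -0.11299999803304672], [0.5130000114440918, -0.33000001311302185], [0.6819999814033508, -0.27799999713897705], [0.6150000095367432, -0.061000000685453415]]
 tray floor z 0.00026556162959878726
glass [0.422 0.209 0.07 ] [0.469 0.256 0.126]
```

Request:
{"fn": "servo_tool", "kwargs": {"plan": [[[-0.94,-0.556,0,0,1],[-0.94,-0.556,0,0,1],[-0.94,-0.556,0,0,1],[-0.94,-0.556,0,0,1],[-0.94,-0.556,0,0,1],[-0.94,-0.556,0,0,1],[-0.94,-0.556,0,0,1],[-0.94,-0.556,0,0,1],[-0.94,-0.556,0,0,1],[-0.94,-0.556,0,0,1],[-0.94,-0.556,0,0,1],[-0.94,-0.556,0,0,1]]]}}

```text
clock: 1.1
tool_pos: [0.3328, 0.3967, 0.245]
ee_rot: [0.123, 0.992, -0.0, -0.0]
wrist_force: [0.3, 0.5, -0.6]
finger_gap: 0.0855
grasp_force: 0.0
```

Request:
{"fn": "servo_tool", "kwargs": {"plan": [[[-0.94,-0.556,0,0,1],[-0.94,-0.556,0,0,1],[-0.94,-0.556,0,0,1],[-0.94,-0.556,0,0,1],[-0.94,-0.556,0,0,1],[-0.94,-0.556,0,0,1],[-0.94,-0.556,0,0,1],[-0.94,-0.556,0,0,1],[-0.94,-0.556,0,0,1],[-0.94,-0.556,0,0,1],[-0.94,-0.556,0,0,1],[-0.94,-0.556,0,0,1]]]}}

```text
clock: 2.1
tool_pos: [0.5192, 0.2125, 0.2449]
ee_rot: [0.123, 0.992, -0.0, -0.0]
wrist_force: [-0.1, -0.5, 0.8]
finger_gap: 0.0854
grasp_force: 0.0
```

Request:
{"fn": "servo_tool", "kwargs": {"plan": [[[-0.94,-0.556,0,0,1],[-0.94,-0.556,0,0,1],[0,0,0,0,1],[0,0,0,0,1]]]}}

```text
clock: 2.43
tool_pos: [0.5499, 0.1819, 0.2446]
ee_rot: [0.123, 0.992, -0.0, -0.001]
wrist_force: [0.5, 0.8, -0.1]
finger_gap: 0.0855
grasp_force: 0.0
```

Run:
```python
from h import *
s=sensors.read_state(); print(s["tool_pos"],s["ee_rot"],s["joint_positions"].round(2))
im,d,C=snap("wrist"); np.savez("w1",im=im,d=d,p=C[3],R=C[4]); cv2.imwrite("pics/w1.png",im[:,:,::-1]); print(C)
P=cloud(d,C); rows=P[::40,::60]; print(np.nanmin(d[d>0]),(d>0).mean())
```

```text
[0.54990932 0.18190731 0.24461859] [ 1.23423003e-01  9.92353949e-01 -4.39657197e-05 -6.32057031e-04] [0.09 0.04 0.03 1.56 0.   0.34]
(np.float64(344.7206106338282), 281.49617607656154, 208.97109643708933, array([0.47023791, 0.20241713, 0.3733949 ]), array([[ 2.44454215e-01,  9.19657851e-01,  3.07362286e-01],
       [ 9.69660806e-01, -2.31769719e-01, -7.77220581e-02],
       [-2.40430362e-04,  3.17036646e-01, -9.48413258e-01]]))
0.07063439 0.9961947278911565
```

View pics/w1.png

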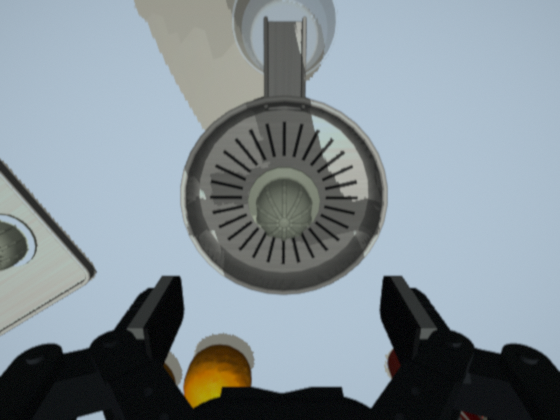

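The wrist view shows the press rim centred near (284,195), the reamer on its axis at (284,205), and the spout pointing straight up the picture. The tool is therefore almost square with the press.

Run:
```python
from h import *
z=np.load("w1.npz"); im,d=z["im"],z["d"]; C=cam("wrist"); P=cloud(d,C)
# TCP pixel
f,cx,cy,p,Rm=C
J=P[90:300,175:395].reshape(-1,3)
h,e=np.histogram(J[:,2],bins=np.arange(.09,.175,.003)); print(list(zip(e.round(3),h)))
def fit(q):
    A=np.c_[2*q[:,:2],np.ones(len(q))]; s=np.linalg.lstsq(A,(q[:,:2]**2).sum(1),rcond=None)[0]
    return s[:2].round(4),np.sqrt(s[2]+s[:2]@s[:2]).round(4)
r=J[(J[:,2]>.122)&(np.hypot(J[:,0]-.548,J[:,1]-.183)>.06)]; print("rim",fit(r),np.median(r[:,2]))
c=J[(J[:,2]>.140)&(J[:,2]<.158)&(np.hypot(J[:,0]-.548,J[:,1]-.183)<.03)]; print("dome",cv2.minEnclosingCircle(c[:,:2].astype(np.float32)),len(c))
t=J[(J[:,2]>.158)&(np.hypot(J[:,0]-.548,J[:,1]-.183)<.03)]; print("top",t.mean(0),np.nanmax(t[:,2]))
s=J[(J[:,2]>.114)&(J[:,2]<.1225)&(np.hypot(J[:,0]-.548,J[:,1]-.183)<.035)]; print("skirt",cv2.minEnclosingCircle(s[:,:2].astype(np.float32)),len(s),np.median(s[:,2]),fit(s[np.hypot(*(s[:,:2]-[.548,.183]).T)>.025]))
# spout direction: edges of spout
q=P[20:92,255:315].reshape(-1,3); q=q[q[:,2]>.095]; v=q[:,:2]-[.548,.183]
print("spout ang",np.degrees(np.arctan2(*(-q[:,:2].mean(0)+[.548,.183])[::-1])),q.mean(0),np.degrees(np.arctan2(*cv2.fitLine(q[:,:2].astype(np.float32),2,0,.01,.01)[:2][::-1])).ravel())
```

```text
[(np.float64(0.09), np.int64(0)), (np.float64(0.093), np.int64(0)), (np.float64(0.096), np.int64(11)), (np.float64(0.099), np.int64(593)), (np.float64(0.102), np.int64(16057)), (np.float64(0.105), np.int64(4072)), (np.float64(0.108), np.int64(1052)), (np.float64(0.111), np.int64(898)), (np.float64(0.114), np.int64(917)), (np.float64(0.117), np.int64(1518)), (np.float64(0.12), np.int64(1279)), (np.float64(0.123), np.int64(3425)), (np.float64(0.126), np.int64(118)), (np.float64(0.129), np.int64(48)), (np.float64(0.132), np.int64(49)), (np.float64(0.135), np.int64(63)), (np.float64(0.138), np.int64(100)), (np.float64(0.141), np.int64(103)), (np.float64(0.144), np.int64(184)), (np.float64(0.147), np.int64(230)), (np.float64(0.15), np.int64(276)), (np.float64(0.153), np.int64(410)), (np.float64(0.156), np.int64(387)), (np.float64(0.159), np.int64(431)), (np.float64(0.162), np.int64(335)), (np.float64(0.165), np.int64(5)), (np.float64(0.168), np.int64(0)), (np.float64(0.171), np.int64(0))]
rim (array([0.5468, 0.185 ]), np.float64(0.0761)) 0.12448772409081799
dome ((0.5469497442245483, 0.18504199385643005), 0.020606156438589096) 1491
top [0.54608316 0.18525207 0.16108449] 0.16525665529381528
skirt ((0.5472034215927124, 0.1850581169128418), 0.027988098561763763) 1273 0.1199255524948058 (array([0.5474, 0.1842]), np.float64(0.0263))
spout ang -15.382115605856914 [0.4451192  0.21130355 0.10130324] [-13.73006]
```

Request:
{"fn": "servo_tool", "kwargs": {"plan": [[[0.18,0.11,0.4,0,0.4],[0,0,0.8,0,0.4],[0,0,0.8,0,0.4],[0,0,0.8,0,0.4],[0,0,0.8,0,0.4],[0,0,0.4,0,0.4],[0,0,0,0,0.4],[0,0,0,0,0.4]]]}}

```text
clock: 3.15
tool_pos: [0.5462, 0.1862, 0.1653]
ee_rot: [0.122, 0.993, 0.0, -0.0]
wrist_force: [-0.4, -0.3, 0.1]
finger_gap: 0.0595
grasp_force: 0.0
```

Run:
```python
from h import *
s=sensors.read_state(); print(s["tool_pos"],s["finger_gap"],s["wrist_force"])
im,d,C=snap("wrist"); cv2.imwrite("pics/w2.png",im[:,:,::-1])
P=cloud(d,C); T=R.from_quat(s["ee_rot"]).as_matrix(); L=(P-s["tool_pos"])@T
m=(d>0)&(d<.25)&(np.abs(L[...,1])>.026)&(np.abs(L[...,1])<.06)&(np.abs(L[...,0])<.02)&(L[...,2]<.03)
for sg in(1,-1):
    q=L[m&(L[...,1]*sg>0)]; print(sg,len(q),np.percentile(q[:,2],[90,97,99.5]).round(4), np.percentile(q[:,0],[2,98]).round(4),np.percentile(np.abs(q[:,1]),[1]).round(4))
```

```text
[0.5461815  0.18618064 0.16532424] 0.059519854327459355 [-0.41698749 -0.27134519  0.06442136]
1 13341 [-0.0157 -0.0019  0.0055] [-0.0079  0.0182] [0.0264]
-1 13416 [-0.0158 -0.0018  0.0052] [-0.0079  0.018 ] [0.0265]
```

View pics/w2.png

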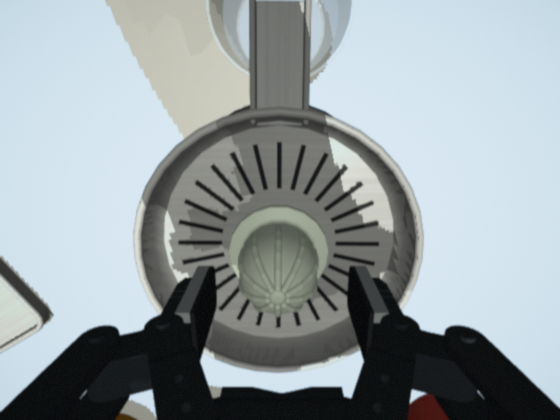

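The reamer dome at (278,280) is centred between the pads at (205,290) and (352,290). At this opening the fingertips stand about 5.5 mm ahead of the TCP.

Request:
{"fn": "servo_tool", "kwargs": {"plan": [[[-0.05,-0.04,0.4,0,0.15],[0,0,0.6,0,0.15],[0,0,0.4,0,0.15],[0,0,0.16,0,0.15],[0,0,0,0,0.15],[0,0,0,0,0.15]]]}}

```text
clock: 3.7
tool_pos: [0.5474, 0.1846, 0.1338]
ee_rot: [0.123, 0.992, -0.0, -0.0]
wrist_force: [0.7, -0.9, -0.1]
finger_gap: 0.0496
grasp_force: 0.0
```

Request:
{"fn": "servo_tool", "kwargs": {"plan": [[[0,0,0,0,-0.2],[0,0,0,0,-0.4],[0,0,0,0,-0.4],[0,0,0,0,-0.4],[0,0,0,0,-0.4],[0,0,0,0,-0.4]]]}}

```text
clock: 4.2
tool_pos: [0.5479, 0.1847, 0.1346]
ee_rot: [0.123, 0.992, 0.0, 0.0]
wrist_force: [-0.9, 0.2, 4.7]
finger_gap: 0.0387
grasp_force: 60.4
```

Request:
{"fn": "servo_tool", "kwargs": {"plan": [[[0,0,-0.3,0,-0.4],[0,0,-0.5,0,-0.4],[0,0,-0.7,0,-0.4],[0,0,-0.8,0,-0.4],[0,0,-0.8,0,-0.4],[0,0,-0.5,0,-0.4],[0,0,0,0,-0.4]]]}}

```text
clock: 4.78
tool_pos: [0.5488, 0.1848, 0.2091]
ee_rot: [0.123, 0.992, 0.0, 0.002]
wrist_force: [0.9, -0.6, -0.3]
finger_gap: 0.0385
grasp_force: 60.2
```

Run:
```python
from h import *
s=sensors.read_state(); print(s["tool_pos"],s["finger_gap"],s["wrist_force"],s["grasp_force"])
im,d,C=snap("scene"); P=cloud(d,C)
big=cv2.resize(im[100:350,140:400],None,fx=2.2,fy=2.2,interpolation=cv2.INTER_CUBIC)
cv2.imwrite("pics/s2.png",big[:,:,::-1])
```

```text
[0.54877858 0.18475151 0.20908451] 0.038546019394143566 [ 0.89464226 -0.57000822 -0.30956683] 60.22385627031326
```

View pics/s2.png

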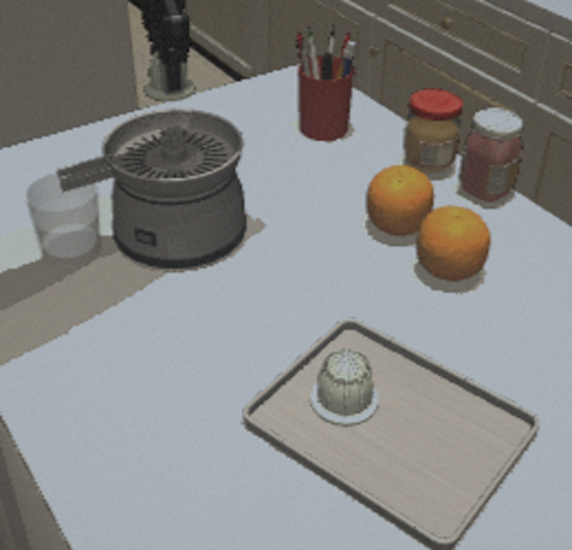

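The reamer is off and hanging in the gripper at about (170,90) in the crop. The bare drive pin shows at (175,140).

Request:
{"fn": "servo_tool", "kwargs": {"plan": [[[-0.1,-0.4,0,0,-0.4],[-0.29,-0.88,0,0,-0.4],[-0.29,-0.88,0,0,-0.4],[-0.29,-0.88,0,0,-0.4],[-0.29,-0.88,0,0,-0.4],[-0.29,-0.88,0,0,-0.4],[-0.29,-0.88,0,0,-0.4],[-0.29,-0.88,0,0,-0.4],[-0.29,-0.88,0,0,-0.4],[-0.29,-0.88,0,0,-0.4],[-0.29,-0.88,0,0,-0.4],[-0.29,-0.88,0,0,-0.4]]]}}

```text
clock: 5.83
tool_pos: [0.5615, -0.0282, 0.2046]
ee_rot: [0.123, 0.992, 0.0, -0.001]
wrist_force: [0.3, -0.3, -0.5]
finger_gap: 0.0386
grasp_force: 60.3
```

Request:
{"fn": "servo_tool", "kwargs": {"plan": [[[-0.29,-0.88,0,0,-0.4],[-0.29,-0.88,0,0,-0.4],[-0.29,-0.88,0,0,-0.4],[-0.29,-0.88,0,0,-0.4],[-0.29,-0.88,0,0,-0.4],[-0.29,-0.88,0,0,-0.4],[-0.29,-0.88,0,0,-0.4],[-0.29,-0.88,0,0,-0.4],[-0.29,-0.88,0,0,-0.4],[-0.29,-0.88,0,0,-0.4],[-0.29,-0.88,0,0,-0.4],[-0.3,-0.96,0,0,-0.4]]]}}

```text
clock: 6.83
tool_pos: [0.5774, -0.2512, 0.2045]
ee_rot: [0.123, 0.992, 0.001, -0.001]
wrist_force: [-0.3, 0.4, -0.8]
finger_gap: 0.0382
grasp_force: 60.3
```

Request:
{"fn": "servo_tool", "kwargs": {"plan": [[[0,0,0,0,-0.4],[0,0,0,0,-0.4]]]}}

```text
clock: 7.0
tool_pos: [0.5773, -0.2512, 0.2045]
ee_rot: [0.123, 0.992, 0.001, -0.001]
wrist_force: [0.7, 0.7, -0.8]
finger_gap: 0.0386
grasp_force: 60.3
```

Run:
```python
from h import *
s=sensors.read_state(); print(s["tool_pos"],s["finger_gap"],s["wrist_force"],s["joint_positions"].round(2))
im,d,C=snap("wrist"); np.savez("w3",im=im,d=d); cv2.imwrite("pics/w3.png",im[:,:,::-1])
im2,d2,C2=snap("scene"); P=cloud(d2,C2); q=P.reshape(-1,3)
k=np.hypot(q[:,0]-s["tool_pos"][0],q[:,1]-s["tool_pos"][1])<.035
h=q[k&(q[:,2]>.12)&(q[:,2]<.23)]; print("underside of held ~",np.percentile(h[:,2],[.5,2,5]) if len(h) else 0)
P=cloud(d,C).reshape(-1,3); r=P[(np.hypot(P[:,0]-.547,P[:,1]+.148)<.045)]
fl=P[(np.hypot(P[:,0]-.60,P[:,1]+.20)<.02)]; print("floor",np.nanmedian(fl[:,2]),len(fl))
for a,b in((.02,.03),(.03,.045),(.045,.055),(.055,.07)):
    t=r[(r[:,2]>a)&(r[:,2]<b)]
    if len(t): print(a,cv2.minEnclosingCircle(t[:,:2].astype(np.float32)),len(t))
t=r[(r[:,2]>.0065)&(r[:,2]<.012)]; print("skirt",cv2.minEnclosingCircle(t[:,:2].astype(np.float32)),np.median(t[:,2]),len(t))
```

```text
[ 0.57728332 -0.25115914  0.20448208] 0.038563221781995574 [ 0.67062294  0.69923125 -0.81460956] [-0.62  0.19  0.12  1.5   0.   -0.37]
underside of held ~ [0.18534458 0.18664797 0.18833197]
floor 0.2483695710102775 4165
0.02 ((0.5480055809020996, -0.14739109575748444), 0.027037596330046654) 226
0.03 ((0.5480318665504456, -0.14728426933288574), 0.026367101818323135) 793
0.045 ((0.5483132600784302, -0.14699964225292206), 0.02273634448647499) 1165
0.055 ((0.5479946732521057, -0.14734958112239838), 0.016004541888833046) 1031
skirt ((0.5481624007225037, -0.14725787937641144), 0.032938022166490555) 0.007840416679732454 887
```

View pics/w3.png

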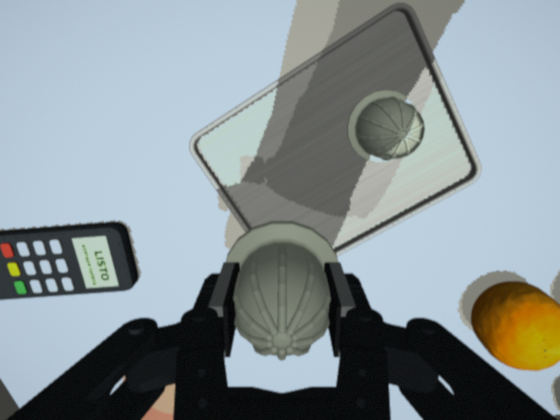

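The lemon reamer is held square between the pads at (283,290). The orange reamer stands at (388,127) and the tray's free half lies under the gripper.

Request:
{"fn": "servo_tool", "kwargs": {"plan": [[[0,0,0.5,0,-0.4],[0,0,1,0,-0.4],[0,0,1,0,-0.4],[0,0,1,0,-0.4],[0,0,1,0,-0.4],[0,0,1,0,-0.4],[0,0,1,0,-0.4],[0,0,1,0,-0.4],[0,0,0.7,0,-0.4],[0,0,0.4,0,-0.4],[0,0,0.2,0,-0.4],[0,0,0,0,-0.4]]]}}

```text
clock: 8.1
tool_pos: [0.578, -0.2498, 0.0295]
ee_rot: [0.122, 0.992, 0.0, -0.0]
wrist_force: [-0.8, 0.1, 0.1]
finger_gap: 0.0386
grasp_force: 60.3
```

Request:
{"fn": "servo_tool", "kwargs": {"plan": [[[0,0,0.1,0,-0.4],[0,0,0,0,-0.4],[0,0,0,0,-0.4]]]}}

```text
clock: 8.35
tool_pos: [0.5788, -0.2507, 0.0291]
ee_rot: [0.123, 0.992, -0.0, 0.001]
wrist_force: [0.5, -0.5, -1.4]
finger_gap: 0.0385
grasp_force: 60.3
```

Request:
{"fn": "servo_tool", "kwargs": {"plan": [[[0,0,0.25,0,-0.4],[0,0,0,0,-0.4]]]}}

```text
clock: 8.52
tool_pos: [0.5784, -0.2505, 0.0229]
ee_rot: [0.123, 0.992, -0.0, 0.0]
wrist_force: [0.9, -0.5, -0.8]
finger_gap: 0.0384
grasp_force: 60.5
```

Request:
{"fn": "servo_tool", "kwargs": {"plan": [[[0,0,0.1,0,-0.4],[0,0,0,0,-0.4]]]}}

```text
clock: 8.68
tool_pos: [0.5785, -0.2505, 0.0228]
ee_rot: [0.123, 0.992, -0.0, 0.0]
wrist_force: [-6.0, 3.2, 13.2]
finger_gap: 0.0384
grasp_force: 61.6
```

Request:
{"fn": "servo_tool", "kwargs": {"plan": [[[0,0,-0.06,0,-0.4],[0,0,0,0,0],[0,0,0,0,0.2],[0,0,0,0,0.2],[0,0,0,0,0.2]]]}}

```text
clock: 9.1
tool_pos: [0.5782, -0.2503, 0.022]
ee_rot: [0.123, 0.992, 0.0, -0.0]
wrist_force: [-0.4, -0.1, 0.2]
finger_gap: 0.0513
grasp_force: 0.0
```

Request:
{"fn": "servo_tool", "kwargs": {"plan": [[[0,0,-0.3,0,0.3],[0,0,-0.6,0,0.4],[0,0,-1,0,0.45],[0,0,-1,0,0.45],[0,0,-1,0,0.45],[0,0,-1,0,0.45],[0,0,-0.6,0,0.45],[0,0,0,0,0.45],[0,0,0,0,0.45]]]}}

```text
clock: 9.85
tool_pos: [0.5787, -0.2506, 0.133]
ee_rot: [0.123, 0.992, -0.0, 0.001]
wrist_force: [0.7, 0.1, -0.2]
finger_gap: 0.0617
grasp_force: 0.0
```

Run:
```python
from h import *
s=sensors.read_state(); print(s["tool_pos"],s["finger_gap"],s["wrist_force"])
im,d,C=snap("wrist"); cv2.imwrite("pics/w4.png",im[:,:,::-1]); P=cloud(d,C).reshape(-1,3)
t=P[(np.hypot(P[:,0]-.5785,P[:,1]+.2505)<.04)&(P[:,2]>.035)&(P[:,2]<.06)]
print("small top",np.percentile(t[:,2],99.5),cv2.minEnclosingCircle(t[:,:2].astype(np.float32)))
im,d,C=snap("scene"); P=cloud(d,C).reshape(-1,3)
q=P[(np.hypot(P[:,0]-.5475,P[:,1]-.185)<.02)&(P[:,2]>.112)]
print("drive: max z",q[:,2].max()); 
for a,b in((.115,.120),(.12,.133),(.133,.15)):
    t=q[(q[:,2]>a)&(q[:,2]<b)]; print(a,len(t),cv2.minEnclosingCircle(t[:,:2].astype(np.float32)) if len(t) else 0)
```

```text
[ 0.5787008  -0.25060027  0.13296998] 0.06170562283595685 [ 0.73938137  0.06235556 -0.15950454]
small top 0.05210384975970651 ((0.5784600973129272, -0.2500268816947937), 0.01976040005683899)
drive: max z 0.14452011236326195
0.115 38 ((0.5486031770706177, 0.1815517544746399), 0.0142724784091115)
0.12 43 ((0.5489840507507324, 0.182618647813797), 0.01150378305464983)
0.133 26 ((0.5482045412063599, 0.18186816573143005), 0.009853538125753403)
```

Request:
{"fn": "servo_tool", "kwargs": {"plan": [[[0.3,0.5,0,0,0.45],[0.55,0.95,0,0,0.45],[0.6,0.95,0,0,0.45],[0.6,0.95,0,0,0.45],[0.4,0.8,0,0,0.45],[0.3,0.485,0,0,0.45],[0,0,0,0,0.45],[0,0,0,0,0.45]]]}}

```text
clock: 10.62
tool_pos: [0.5473, -0.1469, 0.1317]
ee_rot: [0.122, 0.993, 0.0, -0.0]
wrist_force: [-0.5, 0.3, 0.9]
finger_gap: 0.0621
grasp_force: 0.0
```

Run:
```python
from h import *
s=sensors.read_state(); print(s["tool_pos"],s["finger_gap"])
im,d,C=snap("wrist"); P=cloud(d,C); T=R.from_quat(s["ee_rot"]).as_matrix(); L=(P-s["tool_pos"])@T
m=(d>0)&(d<.25)&(np.abs(L[...,1])>.026)&(np.abs(L[...,1])<.06)&(np.abs(L[...,0])<.02)&(L[...,2]<.02)
for sg in(1,-1): print(np.percentile(L[m&(L[...,1]*sg>0)][:,2],99.5))
P=P.reshape(-1,3);r=P[(np.hypot(P[:,0]-.548,P[:,1]+.148)<.045)]
for a,b in((.03,.045),(.045,.055),(.055,.07)):
    t=r[(r[:,2]>a)&(r[:,2]<b)]; print(a,cv2.minEnclosingCircle(t[:,:2].astype(np.float32)),len(t))
```

```text
[ 0.54730054 -0.14685371  0.13165103] 0.06208647751105754
0.0049640566448745085
0.004771386544119667
0.03 ((0.5476139187812805, -0.1468944102525711), 0.02610425464808941) 1117
0.045 ((0.5482938289642334, -0.14692342281341553), 0.0226330254226923) 1581
0.055 ((0.5482608079910278, -0.14677198231220245), 0.01611214689910412) 1465
```

Request:
{"fn": "servo_tool", "kwargs": {"plan": [[[-0.04,0,0.4,0,0.45],[0,0,0.9,0,0.45],[0,0,1,0,0.45],[0,0,1,0,0.45],[0,0,1,0,0.45],[0,0,0.7,0,0.45],[0,0,0.35,0,0.45],[0,0,0.15,0,0.45],[0,0,0,0,0.45]]]}}

```text
clock: 11.42
tool_pos: [0.548, -0.1475, 0.0216]
ee_rot: [0.123, 0.992, 0.0, -0.0]
wrist_force: [0.2, 0.7, -0.4]
finger_gap: 0.062
grasp_force: 0.0
```

Request:
{"fn": "servo_tool", "kwargs": {"plan": [[[0,0,0,0,0.3],[0,0,0,0,0],[0,0,0,0,0],[0,0,0,0,0],[0,0,0,0,0],[0,0,0,0,0]]]}}

```text
clock: 11.92
tool_pos: [0.5492, -0.1478, 0.0238]
ee_rot: [0.123, 0.992, -0.0, 0.001]
wrist_force: [-0.1, -0.4, 6.7]
finger_gap: 0.0507
grasp_force: 62.9
```

Request:
{"fn": "servo_tool", "kwargs": {"plan": [[[0,0,-0.3,0,0],[0,0,-0.7,0,0],[0,0,-1,0,0],[0,0,-1,0,0],[0,0,-1,0,0],[0,0,-1,0,0],[0,0,-1,0,0],[0,0,-1,0,0],[0,0,-1,0,0],[0,0.3,-0.8,0,0],[0,0.6,-0.4,0,0],[0,0.9,-0.1,0,0]]]}}

```text
clock: 12.92
tool_pos: [0.5578, -0.1126, 0.2105]
ee_rot: [0.123, 0.992, -0.0, 0.001]
wrist_force: [0.6, 0.1, -1.3]
finger_gap: 0.0508
grasp_force: 62.6
```

Request:
{"fn": "servo_tool", "kwargs": {"plan": [[[0,1,0,0,0],[0,1,0,0,0],[0,1,0,0,0],[0,1,0,0,0],[0,1,0,0,0],[0,1,0,0,0],[0,1,0,0,0],[0,1,0,0,0],[0,1,0,0,0],[0,1,0,0,0],[0,1,0,0,0],[0,1,0,0,0]]]}}

```text
clock: 13.92
tool_pos: [0.6151, 0.1223, 0.2079]
ee_rot: [0.122, 0.992, 0.0, -0.0]
wrist_force: [-0.0, 0.1, -1.6]
finger_gap: 0.0508
grasp_force: 62.6
```

Request:
{"fn": "servo_tool", "kwargs": {"plan": [[[0,1,0,0,0],[0,0.9,0,0,0],[0,0.5,0,0,0],[0,0,0,0,0],[0,0,0,0,0]]]}}

```text
clock: 14.33
tool_pos: [0.6267, 0.1673, 0.2079]
ee_rot: [0.122, 0.993, -0.0, -0.0]
wrist_force: [-0.7, -0.0, -1.5]
finger_gap: 0.0506
grasp_force: 62.6
```

Run:
```python
from h import *
s=sensors.read_state(); print(s["tool_pos"],s["ee_rot"],s["finger_gap"],s["grasp_force"],s["joint_positions"].round(2))
im,d,C=snap("wrist"); np.savez("w5",im=im,d=d,p=C[3],R=C[4]); P=cloud(d,C)
f,cx,cy,p,Rm=C; u=Rm.T@(np.array([.547,.185,.135])-p); print("exp px",f*u[0]/u[2]+cx,f*u[1]/u[2]+cy)
big=im[0:420,60:500]; cv2.imwrite("pics/w5.png",cv2.resize(big,None,fx=1.4,fy=1.4)[:,:,::-1])
Q=P.reshape(-1,3); q=Q[(np.hypot(Q[:,0]-.547,Q[:,1]-.185)<.02)]
for a,b in((.114,.122),(.131,.137),(.137,.15)):
    t=q[(q[:,2]>a)&(q[:,2]<b)]; 
    if len(t): print(a,len(t),cv2.minEnclosingCircle(t[:,:2].astype(np.float32)),t.mean(0).round(4))
t=q[(q[:,2]>.131)&(q[:,2]<.137)]; v=t[:,:2]-np.array(cv2.minEnclosingCircle(t[:,:2].astype(np.float32))[0])
an=np.arctan2(v[:,1],v[:,0]); w=np.hypot(*v.T)>.007
print("cross yaw mod 90", np.degrees(np.angle(np.exp(4j*an[w]).mean())/4),abs(np.exp(4j*an[w]).mean()))
r=Q[(Q[:,2]>.122)&(Q[:,2]<.13)]; k=np.hypot(r[:,0]-.547,r[:,1]-.185); r=r[(k>.065)&(k<.085)]
A=np.c_[2*r[:,:2],np.ones(len(r))]; print("rim",np.linalg.lstsq(A,(r[:,:2]**2).sum(1),rcond=None)[0][:2])
```

```text
[0.62674795 0.16733117 0.20793259] [ 1.22095035e-01  9.92518344e-01 -1.53382868e-04 -3.39454519e-04] 0.05063681150776374 62.58073965087533 [ 0.06  0.25  0.19  1.51 -0.    0.3 ]
exp px 276.9924898193451 94.7768785172581
0.114 925 ((0.5477813482284546, 0.18429328501224518), 0.013944978825747967) [0.5475 0.1846 0.118 ]
0.131 562 ((0.5477436780929565, 0.18429778516292572), 0.011134285479784012) [0.5476 0.1842 0.134 ]
0.137 205 ((0.5484118461608887, 0.18389010429382324), 0.0042828661389648914) [0.5478 0.1842 0.142 ]
cross yaw mod 90 -14.523128540803336 0.6900102378544104
rim [0.5478017  0.18420265]
```

View pics/w5.png

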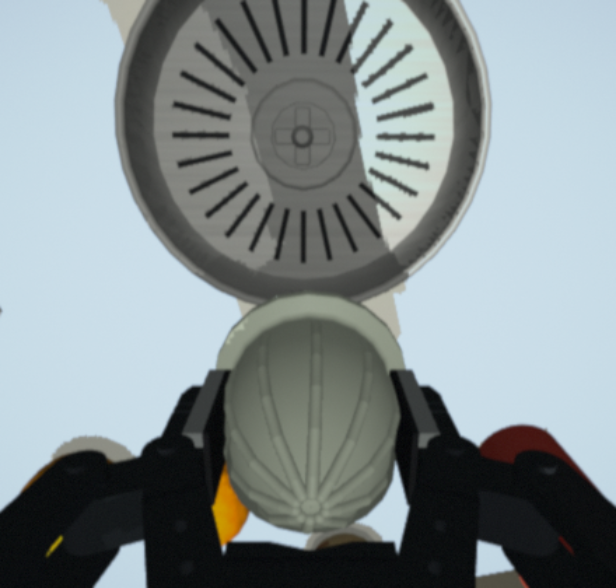

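The bare cross spline and pin show at (303,136) in the crop, square with the tool. The orange reamer is held level between the pads, apex at (310,508).

Run:
```python
from h import *
from scipy.optimize import least_squares
s=sensors.read_state(); z=np.load("w5.npz"); d=z["d"]; C=cam("wrist"); P=cloud(d,C)
T=R.from_quat(s["ee_rot"]).as_matrix(); L=((P-s["tool_pos"])@T).reshape(-1,3); L=L[np.isfinite(L[:,0])]
a=L[(np.abs(L[:,1])<.024)&(np.abs(L[:,0])<.045)&(L[:,2]<.03)&(L[:,2]>-.05)]
print("top z",a[:,2].min()," low z",np.percentile(a[:,2],[98,99.5]))
for lo,hi in((.010,.017),(.017,.025),(.0,.01),(-.01,0),(-.025,-.015),(-.04,-.03)):
    t=a[(a[:,2]>lo)&(a[:,2]<hi)]
    if len(t)>20: print(lo,hi,len(t),"x",t[:,0].min().round(4),t[:,0].max().round(4),"circ",[np.round(v,4) for v in cv2.minEnclosingCircle(t[:,:2].astype(np.float32))])
sk=a[(a[:,2]>.011)&(a[:,2]<.022)]
e=[]  # outermost skirt point by angle
g=np.degrees(np.arctan2(sk[:,1],sk[:,0])); r=np.hypot(sk[:,0],sk[:,1])
for k in range(-40,41,4):
    m=abs(g-k)<2
    if m.any(): i=np.argmax(np.where(m,r,0)); e.append(sk[i,:2])
e=np.array(e); o=least_squares(lambda c:np.hypot(*(e-c).T)-.033,[0,0]); print("skirt centre in tool",o.x,np.abs(o.fun).max(),len(e))
t=a[a[:,2]<a[:,2].min()+.0025]; print("apex",t.mean(0))
```

```text
top z -0.046479729274199466  low z [0.01712319 0.01902761]
0.01 0.017 2117 x 0.0106 0.0337 circ [array([ 0.0169, -0.    ]), np.float64(0.0247)]
0.017 0.025 408 x 0.0189 0.0337 circ [array([0.0232, 0.0001]), np.float64(0.024)]
0.0 0.01 886 x 0.0111 0.028 circ [array([0.0116, 0.    ]), np.float64(0.0239)]
-0.01 0 1556 x 0.005 0.0281 circ [array([ 0.0085, -0.    ]), np.float64(0.0242)]
-0.025 -0.015 4142 x -0.0224 0.0256 circ [array([0.0015, 0.0003]), np.float64(0.0244)]
-0.04 -0.03 5057 x -0.0153 0.0189 circ [array([0.0018, 0.0004]), np.float64(0.0173)]
skirt centre in tool [0.00065473 0.00032282] 0.0004246451318589417 21
apex [ 0.01288658 -0.00931312 -0.04517072]
```

Request:
{"fn": "servo_tool", "kwargs": {"plan": [[[0.4,-0.03,0,0,0],[0.8,-0.05,0,0,0],[1,-0.05,0,0,0],[1,0,0,0,0],[0.6,0,0,0,0],[0.19,0,0.4,0,0],[0,0,0.8,0,0],[0,0,0.5,0,0],[0,0,0.2,0,0],[0,0,0,0,0],[0,0,0,0,0]]]}}

```text
clock: 15.3
tool_pos: [0.5492, 0.1836, 0.1702]
ee_rot: [0.123, 0.992, -0.0, -0.0]
wrist_force: [0.1, 0.2, -1.1]
finger_gap: 0.0508
grasp_force: 62.6
```

Run:
```python
from h import *
a=[sensors.read_state() for _ in range(3)]
for s in a[:1]: print(s["tool_pos"],s["ee_rot"],s["wrist_force"],s["joint_positions"].round(2))
```

```text
[0.54923327 0.18355249 0.170173  ] [ 1.22854409e-01  9.92424682e-01 -3.40884949e-05 -2.10988515e-04] [ 0.10010863  0.16695667 -1.0528211 ] [ 0.1   0.04 -0.11  1.43  0.    0.34]
```

Request:
{"fn": "servo_tool", "kwargs": {"plan": [[[0.03,0.02,0.3,0,0],[0,0,0.3,0,0],[0,0,0.2,0,0],[0,0,0,0,0],[0,0,0,0,0]]]}}

```text
clock: 15.72
tool_pos: [0.5483, 0.1845, 0.1539]
ee_rot: [0.123, 0.992, -0.0, -0.0]
wrist_force: [0.1, 0.5, -0.5]
finger_gap: 0.0505
grasp_force: 62.6
```

Request:
{"fn": "servo_tool", "kwargs": {"plan": [[[0,0,0.1,0,0],[0,0,0,0,0],[0,0,0,0,0]]]}}

```text
clock: 15.97
tool_pos: [0.5486, 0.1845, 0.1524]
ee_rot: [0.123, 0.992, 0.0, 0.0]
wrist_force: [-0.1, -0.5, -1.1]
finger_gap: 0.0503
grasp_force: 62.6
```

Request:
{"fn": "servo_tool", "kwargs": {"plan": [[[0,0,0.1,0,0],[0,0,0,0,0],[0,0,0,0,0]]]}}

```text
clock: 16.22
tool_pos: [0.5489, 0.1845, 0.151]
ee_rot: [0.123, 0.992, 0.0, 0.001]
wrist_force: [-2.0, -0.0, 4.9]
finger_gap: 0.0505
grasp_force: 63.0
```

Request:
{"fn": "servo_tool", "kwargs": {"plan": [[[0,0,0.05,0,0],[0,0,0,0,0],[0,0,0,0,0]]]}}

```text
clock: 16.47
tool_pos: [0.5489, 0.1845, 0.1501]
ee_rot: [0.123, 0.992, 0.0, 0.001]
wrist_force: [-1.2, 0.4, 6.5]
finger_gap: 0.0507
grasp_force: 63.1
```

Request:
{"fn": "servo_tool", "kwargs": {"plan": [[[0,0,0.05,0.5,0],[0,0,0,0.75,0],[0,0,0,0.75,0],[0,0,0,0.75,0],[0,0,0,0.75,0],[0,0,0,0.5,0]]]}}

```text
clock: 16.97
tool_pos: [0.5486, 0.1845, 0.1483]
ee_rot: [0.261, 0.965, 0.0, 0.0]
wrist_force: [-0.1, 0.1, -1.1]
finger_gap: 0.0503
grasp_force: 62.6
```

Request:
{"fn": "servo_tool", "kwargs": {"plan": [[[0,0,0,0.5,0],[0,0,0,0.75,0],[0,0,0,0.75,0],[0,0,0,0.75,0],[0,0,0,0.75,0],[0,0,0,0.5,0]]]}}

```text
clock: 17.47
tool_pos: [0.5485, 0.184, 0.1481]
ee_rot: [0.393, 0.92, -0.0, 0.0]
wrist_force: [0.3, -1.9, 0.4]
finger_gap: 0.0506
grasp_force: 62.8
```

Request:
{"fn": "servo_tool", "kwargs": {"plan": [[[0,0,0.1,-0.5,0],[0,0,0.1,0,0],[0,0,0.1,0,0],[0,0,0,0,0],[0,0,0,0,0]]]}}

```text
clock: 17.88
tool_pos: [0.5484, 0.1841, 0.1419]
ee_rot: [0.376, 0.927, -0.0, -0.0]
wrist_force: [-1.2, -4.5, -2.2]
finger_gap: 0.0502
grasp_force: 63.4
```

Run:
```python
from h import *
s=sensors.read_state()
print(s["tool_pos"],s["wrist_force"],s["ft_torque"],s["joint_positions"].round(2))
```

```text
[0.5484282  0.18412789 0.1419064 ] [-1.19465466 -4.51389627 -2.15650775] [-0.96078324  0.14864318  0.0676857 ] [ 0.1   0.05 -0.15  1.37 -0.    0.87]
```

Request:
{"fn": "servo_tool", "kwargs": {"plan": [[[-0.02,-0.02,0.1,0,0],[0,0,0.1,0,0],[0,0,0.05,0,0],[0,0,0,0,0],[0,0,0,0,0]]]}}

```text
clock: 18.3
tool_pos: [0.5484, 0.184, 0.137]
ee_rot: [0.375, 0.927, 0.0, -0.0]
wrist_force: [-1.9, -2.6, 0.5]
finger_gap: 0.0507
grasp_force: 63.5
```

Request:
{"fn": "servo_tool", "kwargs": {"plan": [[[0,0,0.08,0,0],[0,0,0,0,0],[0,0,0,0,0]]]}}

```text
clock: 18.55
tool_pos: [0.5485, 0.184, 0.1358]
ee_rot: [0.375, 0.927, 0.0, -0.0]
wrist_force: [-3.5, -2.0, 3.0]
finger_gap: 0.0502
grasp_force: 63.7
```

Request:
{"fn": "servo_tool", "kwargs": {"plan": [[[0,0,0.08,0,0],[0,0,0.08,0,0],[0,0,0,0,0],[0,0,0,0,0]]]}}

```text
clock: 18.88
tool_pos: [0.5486, 0.184, 0.1329]
ee_rot: [0.375, 0.927, 0.0, 0.0]
wrist_force: [-4.7, -3.4, 6.5]
finger_gap: 0.0503
grasp_force: 63.9
```

Request:
{"fn": "servo_tool", "kwargs": {"plan": [[[0,0,0.08,0,0],[0,0,0.08,0,0],[0,0,0,0,0],[0,0,0,0,0]]]}}

```text
clock: 19.22
tool_pos: [0.5486, 0.184, 0.13]
ee_rot: [0.375, 0.927, 0.0, 0.0]
wrist_force: [-5.5, -2.5, 8.5]
finger_gap: 0.0501
grasp_force: 64.1
```

Request:
{"fn": "servo_tool", "kwargs": {"plan": [[[0,0,0.08,0,0],[0,0,0.08,0,0],[0,0,0,0,0],[0,0,0,0,0]]]}}

```text
clock: 19.55
tool_pos: [0.5487, 0.184, 0.1285]
ee_rot: [0.375, 0.927, 0.0, 0.001]
wrist_force: [-11.2, -4.9, 21.5]
finger_gap: 0.0505
grasp_force: 65.3
```

Request:
{"fn": "servo_tool", "kwargs": {"plan": [[[0,0,0.05,0,0],[0,0,0.05,0,0],[0,0,0,0,0],[0,0,0,0,0]]]}}

```text
clock: 19.88
tool_pos: [0.5489, 0.1839, 0.1283]
ee_rot: [0.375, 0.927, 0.0, 0.001]
wrist_force: [-16.9, -6.2, 32.6]
finger_gap: 0.0505
grasp_force: 66.6
```

Request:
{"fn": "servo_tool", "kwargs": {"plan": [[[0.03,-0.03,-0.06,0,0],[0,0,0,0,0],[0,0,0,0,0],[0,0,0,0,0]]]}}

```text
clock: 20.22
tool_pos: [0.5487, 0.184, 0.1285]
ee_rot: [0.375, 0.927, 0.001, 0.002]
wrist_force: [-9.8, -4.5, 23.5]
finger_gap: 0.0504
grasp_force: 65.4
```

Run:
```python
from h import *
s=sensors.read_state(); print(s["tool_pos"],s["wrist_force"],s["grasp_force"])
im,d,C=snap("wrist"); P=cloud(d,C).reshape(-1,3); rr=np.hypot(P[:,0]-.5477,P[:,1]-.1843)
q=P[(rr>.0275)&(rr<.0325)&(P[:,2]>.09)&(P[:,2]<.125)]; h,e=np.histogram(q[:,2],np.arange(.1,.126,.002)); print(dict(zip(e.round(3),h)))
q=P[(rr<.024)&(P[:,2]<.19)]; print("dome top",np.nanpercentile(q[:,2],99.5))
big=im[60:420,60:500]; cv2.imwrite("pics/w6.png",cv2.resize(big,None,fx=1.6,fy=1.6)[:,:,::-1])
im,d,C=snap("scene"); P=cloud(d,C); t=P[...,:].reshape(-1,3)
k=t[(np.hypot(t[:,0]-.5785,t[:,1]+.2505)<.03)&(t[:,2]>.02)]; print("small",k[:,2].max(),len(k))
```

```text
[0.54865475 0.18395783 0.12848223] [-9.81852071 -4.50978074 23.53005071] 65.42795889079571
{np.float64(0.1): np.int64(0), np.float64(0.102): np.int64(139), np.float64(0.104): np.int64(135), np.float64(0.106): np.int64(10), np.float64(0.108): np.int64(41), np.float64(0.11): np.int64(529), np.float64(0.112): np.int64(1421), np.float64(0.114): np.int64(31), np.float64(0.116): np.int64(0), np.float64(0.118): np.int64(0), np.float64(0.12): np.int64(12), np.float64(0.122): np.int64(49)}
dome top 0.1898234960971529
small 0.05286107199836709 385
```

View pics/w6.png

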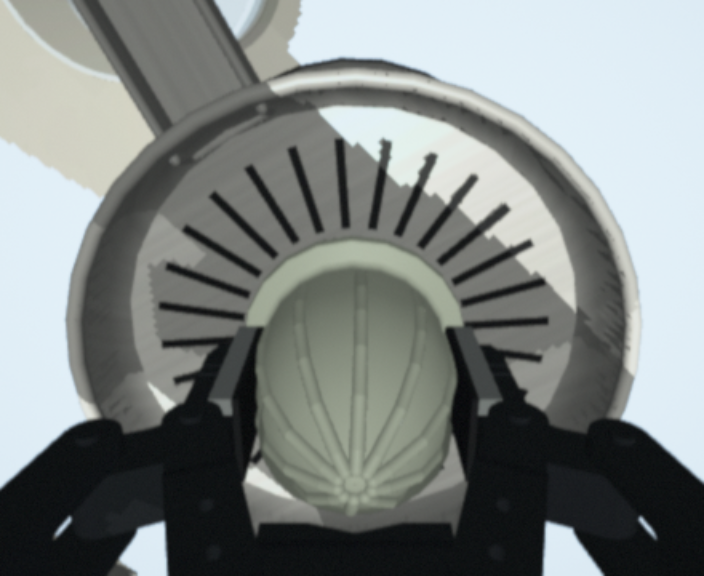

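The orange reamer sits level and concentric in the bowl at (355,350) with the pads on its collar. Its skirt top measures about 0.113 m, so the underside is at 0.108 m, which is home plus the full 7 mm of switch travel. The wrist reads 23.5 N, above the 12 N needed.

```bash
python3 -c "
from rig import job; print(job.sign_off())"
```

```text
the job is handed in; nothing more can be done
None
```

The lemon reamer is standing upright on the tray, and the orange reamer is fully home on the drive, still gripped and held pressed to the bottom of the switch travel at about 23 N; I didn't touch the glass or oranges, and the job is handed in.

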